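# Uncap a chromatography column and hold it level for plumbing

### The arm

A 7-joint arm with a two-finger parallel gripper is mounted at the origin on the work surface. World frame = base frame: x ahead of the robot, y to its left, z up, the work surface at z = 0. Lengths are in m, angles in rad, forces in N, time in s.
With the tool pointing down it reaches from about 0.4 to 0.875 m from the base axis. Payload 4.4 kg.
Tool frame: the origin (TCP) lies on the centre line of the jaws, within the pads' length; the fingertips stand 14 mm ahead of it and the grasp point (between the pads) lies 5 mm behind it; z points along the fingers, y is the line along which they close (so a half turn about z gives the same grasp; the last joint's range is limited). The gripper opens to 85 mm and grips with 20 to 120 N. Pads are 22 mm wide; open, the fingers measure 114 mm over their backs; the gripper's body (76 mm by 85 mm) begins 54 mm behind the grasp point. The pads swing forward as they close: fully open they stand 13 mm farther back than shut.
Start: joints at [-1.234, 0.628, 0.038, 1.517, -0.027, 0.996, -0.02], TCP at [0.255, 0.598, 0.245] pointing down, gripper open.
Joint ranges: [-3.06, 3.06], [-0.37, 2.12], [-1.25, 1.32], [0.18, 2.47], [-1.1, 4.24], [0.23, 1.98], [-2.94, 2.94]. Speed limits (rad/s): [2.57, 2.57, 3.14, 3.14, 3.14, 3.14, 3.14].

### API

Orientations are given as a 3x3 rotation matrix whose columns are the frame's x, y, z axes.
In Python, from station import readout, optics, bot gives the robot as it stands.
- The arm moves only by the shell command python3 -m inch 'ROWS' [FORCE]. ROWS is JSON, a list of rows, each a list of 7 numbers: the shift along the world's x, y, z normalised to -1 to 1, where 1 is 0.4 m, then the turn, a rotation vector about the world's x, y, z normalised to -1 to 1, where 1 is pi rad, then the opening, from 0 (shut) to 1 (fully open). A call has exactly 5 rows; each row is the pose to reach, as a shift and turn from the pose commanded when the call began, turning the shorter way round; what a row does not reach only later rows make up. A row lasts 1/8 s, in which the tool goes at most 62.5 mm and 10.7 degrees, less where a joint would pass 70% of its speed; a pose out of reach is approached as far as the arm can. A call with a number of a shift or a turn outside -1 to 1 is refused whole. A call with a gripper value outside its range is refused whole. The fingers move at their own pace and stop on an object; FORCE is the grip in N (left out, the last holds). Time passes only in rows, so rows that repeat a pose let the fingers close, or fill a call up. It gives the time, the measured TCP pose, the force, the opening and the grip force at its end, in the units of the state.
- readout.observe(): the state, without advancing time (a new reading comes with each control period).
- optics.capture(name): name is "scene" or "top" or "wrist"; returns the picture (480x640x3 uint8, red, green, blue); there is no depth.
- optics.get_calibration(name): a dict with "fx", "fy", "cx", "cy" (pixels), "pose" (4x4, takes a point from camera to world coordinates). Camera axes: x right, y down, z forward; pixel columns grow to the right and rows downward; lengths in m; the calibration is good to about 2 mm. A picture is of the moment at which its call begins: read the wrist's pose just before it. get_calibration takes no time and is no camera call; for the wrist camera it gives the pose at the moment of the call.
- bot.finish_job(): hands the job in; it is judged then, once.
Trained networks look in the newest picture that a camera, given by its name, has taken for a name from the list of things; names that differ only in an ending like _2 or _b are one class to them, and where a whole thing is asked for, a point or a joint stands for the part that bears it (a point fixed in the world has none). Each returns a list of dicts, best first, with "conf" (0 to 1); they miss things now and then, are a little off and sometimes report something else, mostly with a low value. They report only what shows in the picture. A call takes as long as a camera call. They do not tell look-alikes from the thing itself.
- optics.find_in(camera, thing): "uv" ([column, row] in pixels, amid what is visible of it).
- optics.trace(camera, thing): "mask" (480x640 bool, what is visible of it) and "uv" ([column, row] in pixels, amid what is visible of it).
- optics.spot_point(camera, thing): "uv" ([column, row] in pixels: a listed point, or the origin of a listed thing).
The state is a dict: "time_s": time; "q": joint angles; "joint_vel": joint speeds; "joint_torque": joint torques, N m; "ee_pos": TCP position; "ee_rot": TCP orientation; "ft_force": force on the tool from outside, world axes, zero at the start; "moment": the same for the moment, N m; "width": finger opening in m; "finger_force": force on a finger pad.
Only numpy, scipy, OpenCV 4.12 (cv2) and the standard library are available. Lean on these libraries where they do the work, as an engineer would, in place of code of your own. Each camera call takes 0.05 s, during which the arm holds its last target. There are 200 camera calls.

### The job

Lift the loose orange cap off the steel column in the blue block and set it gently into the well of the small grey cap holder. Then draw that column up out of the block, turn it from upright to level, and hold it there over the middle of the white drip tray, with its middle at least 15 cm above the bench, so that the tubing can be screwed on. Finish while still holding it steady in the air, and do not drop anything or disturb the other columns and lab things.

Things in the scene. Friction and masses are not known exactly. Their poses are not given: they have to be found in the camera images.
- column: Steel column with an orange band, loose, 250 g, 170 mm long, upright in a well of the block. Origin: centre of its foot (at start 10 mm above the bench); z along its axis to the capped end. Diameters along z: foot 22 mm (z 0-40), bare tube 16 mm (40-136, grip here), upper fitting 22 mm (136-158), nose 13 mm (158-170). Mass centre at z 80. Any heading will do when level.
- column_mid (a point): Point on the column's axis 85 mm from its foot, the middle of the column; axes as the column's.
- cap: The orange plastic cap, 24 mm diameter, 28 mm high, 20 g, sitting loosely over the column's nose, its rim on the upper fitting's shoulder (lifts straight off, no thread; bore 15 mm diameter, 18 mm deep). Origin: centre of its open underside; z up through its closed top. At the start its underside is 168 mm above the bench.
- cap_mid (a point): Centre of the cap, 14 mm above its underside; axes as the cap's.
- block: Fixed blue storage block 60 x 240 x 60 mm (x, y, z) with three round wells, 25 mm diameter and 50 mm deep, on its centre line at y = -80, 0 and +80 mm. Origin: centre of its underside on the bench; z up. Which column stands in which well varies.
- cap_holder: Fixed small grey cap holder, 66 x 66 x 22 mm, with one round well in its middle, 30 mm diameter and 12 mm deep. Origin: centre of its underside on the bench; z up.
- cap_well (a point): Centre of the floor of the cap holder's well, 10 mm above the bench, 12 mm below the holder's top face. The seated cap stands on this floor, either way up, and shows 16 mm above the holder.
- tray: Fixed shallow white drip tray, 200 x 140 x 14 mm (x, y, z). Origin: centre of its underside on the bench; z up.
- column_green: A column of the same size with a fixed green cap of 24 mm diameter, 186 mm high in all; leave it alone. Stands upright in a well of the blue block. Body origin: centre of its foot; z along the tube, up.
- column_white: A column of the same size with a fixed white cap of 24 mm diameter, 186 mm high in all; leave it alone. Stands upright in a well of the blue block. Body origin: centre of its foot; z along the tube, up.
- bottle: Amber bottle with blue cap, 68 mm diameter, 160 mm high, standing at the back of the bench; leave it alone. Origin: centre of its foot.
- beaker: Small glass beaker, 64 mm diameter, 75 mm high, at the back; leave it alone. Origin: centre of its foot.
- wrench: Steel wrench 150 mm long lying flat at the back; leave it alone. Its own x runs along it.
- jar: Small clear jar with white lid, 52 mm diameter, 60 mm high, at the back; leave it alone. Origin: centre of its foot.
Mind the look-alikes: they are no part of the job. Leave any purple look-alike of the column alone.

How it is judged:
On the way, in this order (a step that is already met when the one before it is completed fails the run):
1. the cap is seated in the cap holder's well and released, while the column still stands in the block (horizontal distance between cap_mid and cap_well below 0.008 m and z of cap_mid in the frame of cap_well below 0.0175 m and (angle between cap's own z axis and vertical below 0.2 rad or angle between cap's own z axis and vertical above 2.94 rad) and contact force between cap and the fingers below 0.05 N and linear speed of cap below 0.03 m/s and height (world z) of column below 0.02 m and angle between column's own z axis and vertical below 0.15 rad), for 0.2 s.
2. the column is drawn clear of the block, held by the fingers (height (world z) of column_mid above 0.145 m and contact force between column and the fingers above 1 N), for 0.1 s.
At the end, for the whole second after the job is handed in: The fingers alone hold the column still, level within 15 degrees, its middle over 150 mm above the bench and within 60 mm (from above) of the tray's centre; the orange cap stands flat in the cap holder's well, within 8 mm of its centre, released; other things within 30 mm of their start (angle between column's own z axis and vertical between 1.31 and 1.832 rad and height (world z) of column_mid above 0.15 m and horizontal distance between column_mid and tray below 0.06 m and contact force between column and the fingers above 1 N and contact force between column and tray below 0.05 N and contact force between column and block below 0.05 N and linear speed of each of column, cap below 0.03 m/s and angular speed of column below 0.2 rad/s and horizontal distance between cap_mid and cap_well below 0.008 m and z of cap_mid in the frame of cap_well below 0.0175 m and (angle between cap's own z axis and vertical below 0.2 rad or angle between cap's own z axis and vertical above 2.94 rad) and contact force between cap and the fingers below 0.05 N); the arm keeps its last pose, push and grip.
It fails at once if another column is shifted by more than 3 cm or tipped (distance of any of column_green, column_white from where it was at the start of the episode above 0.03 m or angle between any of column_green, column_white's own z axis and vertical above 0.3 rad).
It fails at once if the bottle, beaker, wrench or jar is shifted by more than 3 cm or tipped (distance of any of bottle, beaker, wrench, jar from where it was at the start of the episode above 0.03 m or angle between any of bottle, beaker, jar's own z axis and vertical above 0.3 rad).
It fails at once if the orange cap is dropped (falls freely from more than about 2 cm) (linear speed of cap above 0.65 m/s and contact force between cap and the fingers below 0.01 N).
It fails at once if the column is dropped (linear speed of column above 0.65 m/s and contact force between column and the fingers below 0.01 N).
It also fails if it takes over 69 s, if anything falls off the work surface, if the arm or the gripper's body presses on something with over 40 N, if the wrist force passes 120 N, or if a joint passes its speed limit or range.

## Working session

There is one attempt and no reset: what is moved stays moved. The work goes in short steps, Python scripts to look and compute and a shell command to move; the robot and the scene stay as the last step left them, time stands still between calls to the robot, and variables do not carry over. Pictures are saved under pics/ and viewed, at most 13 in all, crops included, and the job is handed in when it is done.

```bash
ls; mkdir -p pics
python3 - <<'E'
from station import readout, optics
import cv2, numpy as np
for c in ("scene","top"):
    im=optics.capture(c); cv2.imwrite(f"pics/{c}0.png",im[:,:,::-1])
    k=optics.get_calibration(c); print(c,k["fx"],k["cx"],k["cy"],np.round(k["pose"],3).tolist())
    for t in ("column","cap","cap_holder","block","tray","column_green","column_white"):
        print(t,[(np.round(d["uv"]).tolist(),round(d["conf"],2)) for d in optics.find_in(c,t)][:4])
s=readout.observe(); print(s["time_s"],s["ee_pos"],np.round(s["ee_rot"],3).tolist(),s["width"])
E
```

```text
pics
scene 607.6128675045643 318.257752517117 245.10447311538377 [[-0.434, 0.604, -0.668, 1.442], [0.901, 0.279, -0.332, 0.36], [-0.014, -0.746, -0.666, 0.935], [0.0, 0.0, 0.0, 1.0]]
column [([359.0, 234.0], 0.77), ([407.0, 258.0], 0.69), ([356.0, 267.0], 0.66), ([456.0, 220.0], 0.46)]
cap [([409.0, 225.0], 0.48)]
cap_holder [([207.0, 198.0], 0.68), ([293.0, 346.0], 0.47), ([448.0, 301.0], 0.32)]
block [([445.0, 302.0], 0.88), ([484.0, 269.0], 0.53)]
tray [([304.0, 232.0], 0.6)]
column_green [([443.0, 257.0], 0.78)]
column_white [([485.0, 272.0], 0.57)]
top 492.95558129868067 322.52062310000736 235.98797203898786 [[-0.019, -0.986, 0.165, 0.44], [-1.0, 0.019, -0.004, -0.031], [0.001, -0.165, -0.986, 1.237], [0.0, 0.0, 0.0, 1.0]]
column [([295.0, 241.0], 0.58), ([231.0, 310.0], 0.56), ([259.0, 270.0], 0.53), ([302.0, 265.0], 0.4)]
cap [([250.0, 268.0], 0.43)]
cap_holder [([488.0, 307.0], 0.93)]
block [([231.0, 267.0], 0.64)]
tray [([372.0, 304.0], 0.64)]
column_green [([220.0, 261.0], 0.61)]
column_white [([183.0, 255.0], 0.8)]
0.8 [0.25476293 0.59801276 0.2453211 ] [[-0.92, 0.392, -0.0], [0.392, 0.92, 0.0], [0.0, 0.0, -1.0]] 0.08563195135188381
```

View pics/scene0.png

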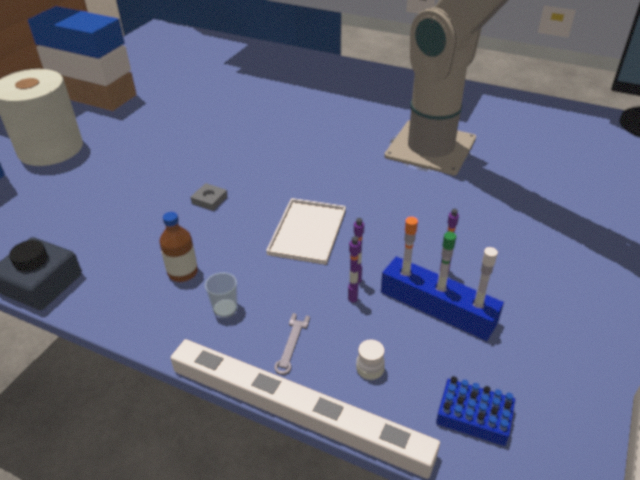

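View pics/top0.png

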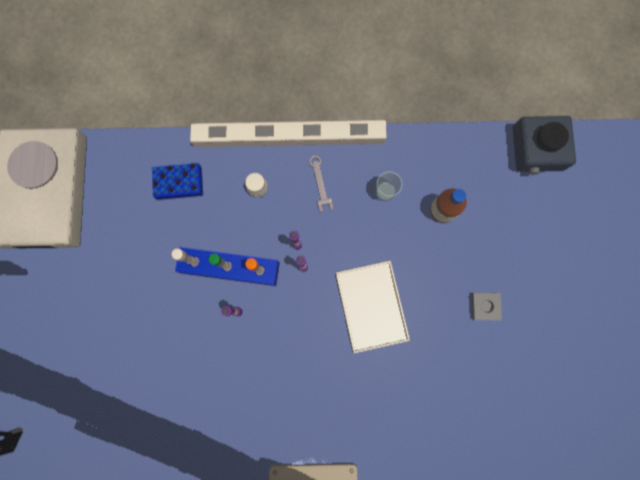

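The scene and top views show the candidates. The orange cap is at scene (411,225) / top (252,264), on the column in the end well of the blue block, with green at (448,240) / (215,260) and white at (489,256) / (180,255). The purple look-alikes are at scene (358,230), (354,245), (453,220) and top (302,263), (295,239), (231,311). I choose the orange-capped one. The holder is at top (487,307) and the tray at (373,306).

```bash
cat > h.py <<'E'
import numpy as np, cv2
from station import readout, optics
def ray(k,uv):
    P=np.array(k["pose"]); d=P[:3,:3]@[(uv[0]-k["cx"])/k["fx"],(uv[1]-k["cy"])/k["fy"],1]
    return P[:3,3],d/np.linalg.norm(d)
def onz(k,uv,z):
    o,d=ray(k,uv); return o+d*(z-o[2])/d[2]
def tri(*obs):
    A=np.zeros((3,3));b=np.zeros(3);
    for k,uv in obs:
        o,d=ray(k,uv); M=np.eye(3)-np.outer(d,d); A+=M;b+=M@o
    p=np.linalg.solve(A,b); return p,[round(np.linalg.norm((np.eye(3)-np.outer(ray(k,uv)[1],ray(k,uv)[1]))@(p-k["pose"][:3,3]))*1000,1) for k,uv in obs]
def proj(k,p):
    P=np.array(k["pose"]); c=P[:3,:3].T@(np.array(p)-P[:3,3]); return c[:2]/c[2]*[k["fx"],k["fy"]]+[k["cx"],k["cy"]]
E
python3 - <<'E'
from h import *
K={c:optics.get_calibration(c) for c in("scene","top")}
im={c:optics.capture(c) for c in K}
crop=im["scene"][190:340,330:520]; crop=cv2.resize(crop,None,fx=4,fy=4,interpolation=cv2.INTER_CUBIC); cv2.imwrite("pics/crop1.png",crop[:,:,::-1])
for t in ("cap_mid","column_mid","cap_well","block","tray","column_green","column_white","cap_holder"):
    r={c:optics.spot_point(c,t) for c in K}
    print(t,{c:[(np.round(d["uv"]).tolist(),round(d["conf"],2)) for d in r[c][:3]] for c in r})
    if all(r.values()): print("   ",tri(*[(K[c],r[c][0]["uv"]) for c in K]))
# orange blob
for c in K:
    h=cv2.cvtColor(im[c],cv2.COLOR_RGB2HSV); m=cv2.inRange(h,(4,190,150),(16,255,255)); 
    n,l,st,ce=cv2.connectedComponentsWithStats(m); print(c,[(st[i].tolist(),ce[i].round(1).tolist()) for i in range(1,n) if st[i,4]>15])
for t,z in (("tray",.007),("cap_holder",.022)):
  for c in K:
    for d in optics.trace(c,t)[:1]:
        m=d["mask"].astype(np.uint8); r=cv2.minAreaRect(cv2.findNonZero(m)); print(t,c,onz(K[c],r[0],z).round(3),[onz(K[c],p,z)[:2].round(3).tolist() for p in cv2.boxPoints(r)])
for uvs,uvt in (((358,222),(302,260)),((354,240),(295,236)),((453,211),(227,311))): print("purple top",tri((K["scene"],uvs),(K["top"],uvt)))
E
```

```text
cap_mid {'scene': [([225.0, 309.0], 0.62), ([410.0, 225.0], 0.61)], 'top': [([254.0, 264.0], 0.51)]}
    (array([ 0.69307393, -0.01256702,  0.07731831]), [np.float64(187.6), np.float64(187.6)])
column_mid {'scene': [([351.0, 270.0], 0.75), ([410.0, 259.0], 0.72), ([358.0, 249.0], 0.68)], 'top': [([294.0, 241.0], 0.68), ([233.0, 314.0], 0.68), ([303.0, 263.0], 0.59)]}
    (array([0.62350587, 0.02963846, 0.08178277]), [np.float64(2.9), np.float64(2.9)])
cap_well {'scene': [([207.0, 194.0], 0.73)], 'top': [([484.0, 306.0], 0.83), ([201.0, 262.0], 0.21)]}
    (array([ 0.46471457, -0.43195174,  0.01639974]), [np.float64(3.0), np.float64(3.0)])
block {'scene': [([439.0, 310.0], 0.94)], 'top': [([230.0, 268.0], 0.84)]}
    (array([ 0.57035053,  0.20316076, -0.01162981]), [np.float64(0.8), np.float64(0.8)])
tray {'scene': [([304.0, 232.0], 0.61)], 'top': [([371.0, 303.0], 0.82)]}
    (array([ 0.47754171, -0.15439738,  0.0006348 ]), [np.float64(2.6), np.float64(2.6)])
column_green {'scene': [([436.0, 304.0], 0.96)], 'top': [([229.0, 267.0], 0.73)]}
    (array([0.57253141, 0.19841332, 0.007983
[... 494 characters left out ...]
])]
tray scene [ 0.477 -0.152  0.007] [[0.59, -0.196], [0.384, -0.284], [0.353, -0.104], [0.558, -0.038]]
tray top [ 0.469 -0.155  0.007] [[0.554, -0.065], [0.583, -0.208], [0.385, -0.243], [0.358, -0.104]]
cap_holder scene [ 0.478 -0.421  0.022] [[0.519, -0.453], [0.431, -0.49], [0.436, -0.389], [0.522, -0.357]]
cap_holder top [ 0.462 -0.431  0.022] [[0.497, -0.399], [0.496, -0.468], [0.428, -0.463], [0.429, -0.395]]
purple top (array([0.56713894, 0.0129002 , 0.15835481]), [np.float64(1.6), np.float64(1.6)])
purple top (array([0.62101198, 0.02753192, 0.15867509]), [np.float64(1.4), np.float64(1.4)])
purple top (array([0.45925273, 0.17588419, 0.16241535]), [np.float64(1.7), np.float64(1.7)])
```

View pics/crop1.png

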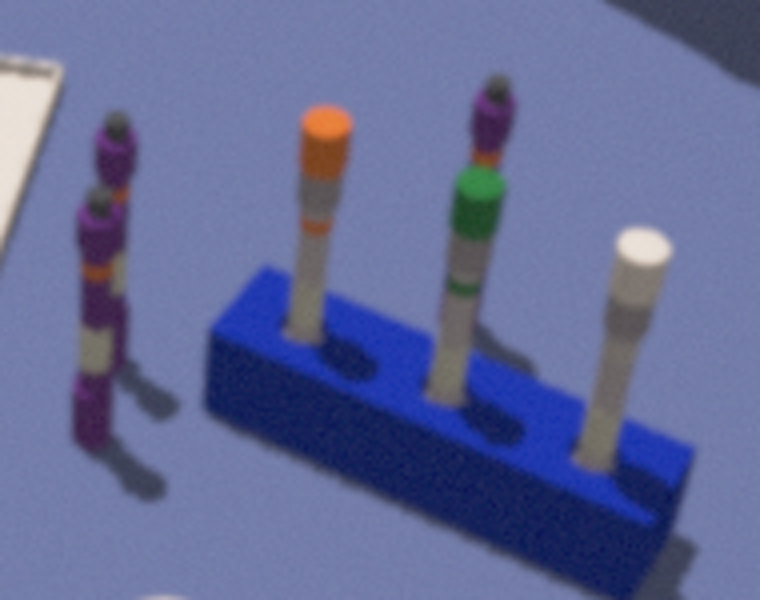

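The crop confirms the orange cap on its grey column with orange band, in the end well. The three purple look-alikes stand free, two beside that end and one on the robot's side.

Run:
```python
from h import *
K={c:optics.get_calibration(c) for c in("scene","top")}
for n,s,t,z in (("cap",(411.8,220.5),(251.2,264.1),.196),("green",(449.5,236.5),(214.5,259.5),.196),("white",(490.5,252),(178.5,255.5),.196)):
    print(n,onz(K["scene"],s,z).round(3),onz(K["top"],t,z).round(3),tri((K["scene"],s),(K["top"],t)))
im=optics.capture("top"); h=cv2.cvtColor(im,cv2.COLOR_RGB2HSV); m=cv2.inRange(h,(110,200,80),(125,255,255)); m[:,:172]=0;m[:235]=0;m[290:]=0;m[:,290:]=0
r=cv2.minAreaRect(cv2.findNonZero(cv2.morphologyEx(m,cv2.MORPH_OPEN,np.ones((3,3))))); print(r,onz(K["top"],r[0],.06),[onz(K["top"],p,.06)[:2].round(3).tolist() for p in cv2.boxPoints(r)])
s=readout.observe(); print(s["time_s"],s["q"])
k=optics.get_calibration("wrist");print(np.round(s["ee_rot"].T@(k["pose"][:3,3]-s["ee_pos"]),3),np.round(s["ee_rot"].T@k["pose"][:3,:3],3),k["fx"])
```

```text
cap [0.562 0.123 0.196] [0.557 0.118 0.196] (array([0.55671035, 0.11973431, 0.19107931]), [np.float64(1.3), np.float64(1.3)])
green [0.577 0.201 0.196] [0.568 0.196 0.196] (array([0.56854339, 0.1984042 , 0.18828126]), [np.float64(1.0), np.float64(1.0)])
white [0.587 0.28  0.196] [0.578 0.272 0.196] (array([0.57854584, 0.27694784, 0.18732674]), [np.float64(2.0), np.float64(2.0)])
((215.26637268066406, 264.502197265625), (76.9192886352539, 23.260812759399414), 7.594643592834473) [0.5724252  0.22328891 0.06      ] [[0.559, 0.318], [0.614, 0.312], [0.586, 0.128], [0.531, 0.135]]
1.95 [-1.23383534  0.62840541  0.03848973  1.51738658 -0.02702828  0.9963369
 -0.01998806]
[ 0.081  0.001 -0.127] [[-0.    -0.949 -0.315]
 [ 1.    -0.     0.   ]
 [-0.    -0.315  0.949]] 397.54177570281416
```

```bash
python3 -m inch '[[0.38,-0.6,0.2,0,0,-0.21,1],[0.38,-0.6,0.2,0,0,-0.21,1],[0.38,-0.6,0.2,0,0,-0.21,1],[0.38,-0.6,0.2,0,0,-0.21,1],[0.38,-0.6,0.2,0,0,-0.21,1]]' 40; python3 -m inch '[[0.38,-0.6,0,0,0,-0.207,0.6],[0.38,-0.6,0,0,0,-0.207,0.6],[0.38,-0.6,0,0,0,-0.207,0.6],[0.38,-0.6,0,0,0,-0.207,0.6],[0.38,-0.6,0,0,0,-0.207,0.6]]'
```

```text
time_s: 2.58
ee_pos: [0.4085, 0.3554, 0.3265]
ee_rot: [[-0.484, 0.875, 0.001], [0.875, 0.484, 0.0], [-0.0, 0.001, -1.0]]
ft_force: [0.5, 0.1, 0.0]
width: 0.0853
finger_force: 0.0
time_s: 3.2
ee_pos: [0.5602, 0.1141, 0.3257]
ee_rot: [[0.146, 0.989, 0.001], [0.989, -0.146, -0.002], [-0.001, 0.002, -1.0]]
ft_force: [-1.0, 0.6, -0.2]
width: 0.0507
finger_force: 0.0
```

Run:
```python
from h import *
k=optics.get_calibration("wrist"); im=optics.capture("wrist"); cv2.imwrite("pics/w1.png",im[:,:,::-1])
h=cv2.cvtColor(im,cv2.COLOR_RGB2HSV); m=cv2.inRange(h,(4,170,120),(16,255,255))
n,l,st,ce=cv2.connectedComponentsWithStats(m); print([(st[i].tolist(),ce[i].round(1).tolist(),onz(k,ce[i],.196).round(4)) for i in range(1,n) if st[i,4]>60])
print([(d["uv"],d["conf"],onz(k,d["uv"],.182)) for d in optics.spot_point("wrist","cap_mid")])
s=readout.observe(); print(s["ee_pos"],s["q"])
```

```text
[([300, 207, 33, 33, 373], [320.8, 221.7], array([0.5626, 0.1238, 0.196 ]))]
[([311.0, 219.7], 0.64, array([0.55544113, 0.12234007, 0.182     ])), ([461.4, 469.7], 0.42, array([ 0.65248656, -0.12506716,  0.182     ])), ([320.4, 20.7], 0.29, array([0.58025382, 0.24507073, 0.182     ]))]
[0.56073594 0.11267317 0.32562446] [-0.55187348  0.46537063  0.46392866  1.64295372 -0.22540493  1.08550724
 -0.17478131]
```

View pics/w1.png

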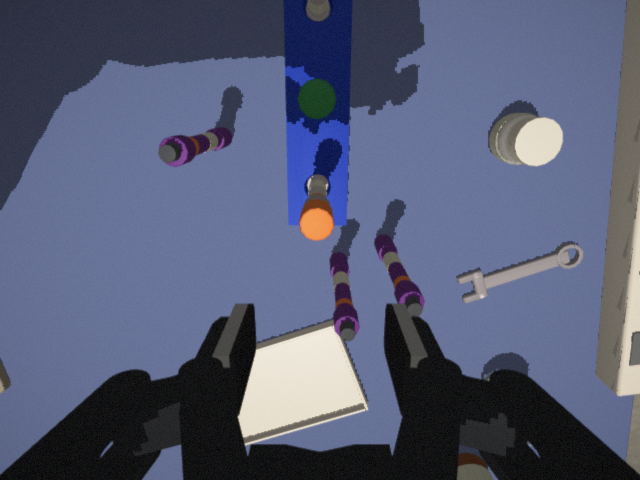

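The wrist view shows the orange cap at (316,223), lying between the fingers' lines, with green at (317,99) and purples at (346,325), (410,300) and (174,150), all clear of the fingers. The cap is at about (0.560, 0.122), which agrees with the other views.

```bash
python3 -m inch '[[-0.002,0.024,0,0,0,0,0.6],[-0.002,0.024,-0.15,0,0,0,0.6],[-0.002,0.024,-0.28,0,0,0,0.6],[-0.002,0.024,-0.324,0,0,0,0.6],[-0.002,0.024,-0.324,0,0,0,0.6]]' 20
python3 - <<'E'
from h import *
im=optics.capture("wrist"); sc=optics.capture("scene")
b=cv2.resize(sc[170:290,360:480],(480,480)); cv2.imwrite("pics/w2.png",np.hstack([im[:,:,::-1][:, 160:480],b[:,:,::-1]]))
E
```

```text
time_s: 3.92
ee_pos: [0.5562, 0.1302, 0.1943]
ee_rot: [[0.138, 0.99, -0.004], [0.99, -0.138, 0.0], [-0.0, -0.004, -1.0]]
ft_force: [0.4, 0.8, 0.2]
width: 0.0511
finger_force: 0.0
```

View pics/w2.png

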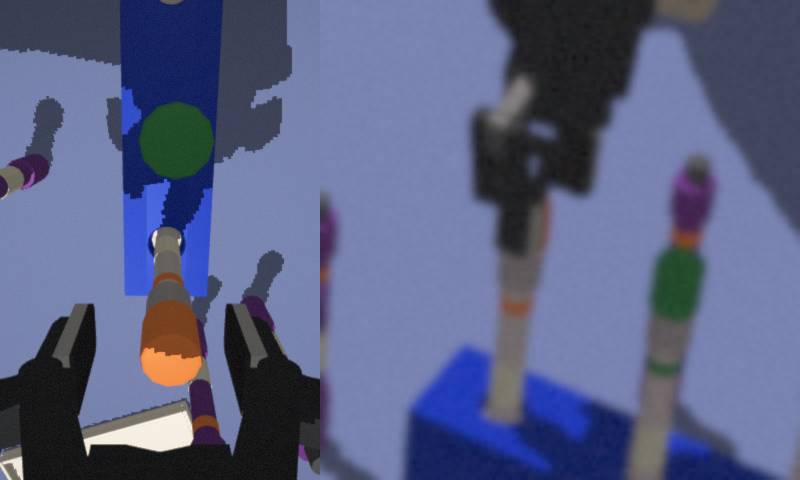

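The left half (wrist) shows the cap between the open fingers, its top at about full-frame (330,350), a little right of centre. The right half (scene) shows the fingers at cap height, clear of green. I'll measure its offset in the tool frame.

Run:
```python
from h import *
s=readout.observe();k=optics.get_calibration("wrist"); im=optics.capture("wrist")
print(s["time_s"],s["ee_pos"],s["q"],s["joint_vel"].round(3))
h=cv2.cvtColor(im,cv2.COLOR_RGB2HSV); m=cv2.inRange(h,(4,170,200),(18,255,255)); r=cv2.boundingRect(cv2.findNonZero(m)); print(r)
m2=cv2.inRange(h,(4,170,80),(18,255,255));n,l,st,ce=cv2.connectedComponentsWithStats(m2); i=1+st[1:,4].argmax(); r2=st[i];print(r2)
# cap top ellipse: bottom row & column extents
T=np.eye(4)
best=None
from scipy.optimize import minimize
a=np.linspace(0,2*np.pi,60)
def outl(p): 
    return np.array([proj(k,(p[0]+.012*np.cos(t),p[1]+.012*np.sin(t),.196)) for t in a])
def f(p):
    o=outl(p); return (o[:,1].max()-(r2[1]+r2[3]-.5))**2+((o[:,0].max()+o[:,0].min())/2-(r2[0]+r2[2]/2-.5))**2
q=minimize(f,s["ee_pos"][:2],method="Nelder-Mead").x; print("cap",q,"tool frame",s["ee_rot"].T@(np.r_[q,.196]-s["ee_pos"]))
```

```text
4.025 [0.5581574  0.1293711  0.19649229] [-0.52846849  0.60665202  0.39444068  1.79805582 -0.31239909  0.79727886
 -0.11714829] [ 0.009 -0.015  0.012 -0.01   0.002 -0.003  0.002]
(296, 340, 60, 41)
[ 296  297   60   84 3958]
cap [0.55958957 0.1241374 ] tool frame [-0.00498357  0.00214725  0.00048832]
```

```bash
python3 -m inch '[[0.004,-0.013,0,0,0,0,0.6],[0.004,-0.013,0,0,0,0,0.6],[0.004,-0.013,0,0,0,0,0.15],[0.004,-0.013,0,0,0,0,0.15],[0.004,-0.013,0,0,0,0,0.15]]' 20;  python3 -m inch '[[0,0,0,0,0,0,0.15],[0,0,0,0,0,0,0.15],[0,0,0,0,0,0,0.15],[0,0,0,0,0,0,0.15],[0,0,0,0,0,0,0.15]]'
```

```text
time_s: 4.7
ee_pos: [0.5598, 0.1225, 0.196]
ee_rot: [[0.142, 0.99, 0.001], [0.99, -0.142, 0.0], [0.0, 0.0, -1.0]]
ft_force: [0.1, -0.4, 2.9]
width: 0.0233
finger_force: 19.6
time_s: 5.32
ee_pos: [0.5598, 0.1224, 0.1959]
ee_rot: [[0.142, 0.99, 0.001], [0.99, -0.142, 0.0], [0.0, 0.001, -1.0]]
ft_force: [-0.1, -0.5, 4.9]
width: 0.023
finger_force: 19.8
```

```bash
python3 -m inch '[[0,0,0.025,0,0,0,0.15],[0,0,0.05,0,0,0,0.15],[0,0,0.08,0,0,0,0.15],[0,0,0.14,0,0,0,0.15],[0,0,0.2,0,0,0,0.15]]'
python3 - <<'E'
from h import *
im=optics.capture("wrist"); sc=optics.capture("scene")
b=cv2.resize(sc[150:290,360:500],(480,480)); cv2.imwrite("pics/w3.png",np.hstack([im[:,:,::-1][:, 160:480],b[:,:,::-1]]))
E
```

```text
time_s: 5.95
ee_pos: [0.5595, 0.1224, 0.277]
ee_rot: [[0.142, 0.99, 0.0], [0.99, -0.142, -0.0], [0.0, 0.0, -1.0]]
ft_force: [-0.3, -1.2, -0.4]
width: 0.0231
finger_force: 19.8
```

View pics/w3.png

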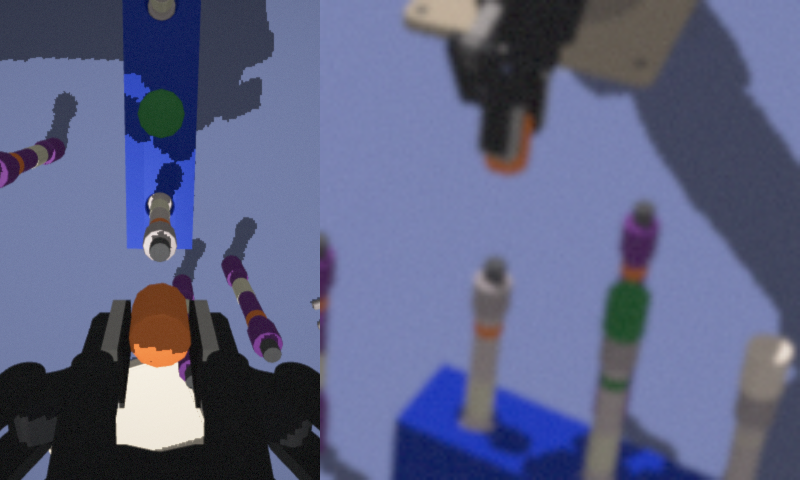

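The cap is in the fingers and the nose of the column is bare (wrist crop (160,245)). The column still stands in its well. Next is the holder.

```bash
python3 -m inch '[[-0.19,-0.73,0,0,0,-0.14,0.15],[-0.19,-0.73,0,0,0,-0.14,0.15],[-0.19,-0.73,0,0,0,-0.14,0.15],[-0.19,-0.73,0,0,0,-0.14,0.15],[-0.19,-0.73,0,0,0,-0.14,0.15]]';python3 -m inch '[[-0.19,-0.73,0,0,0,-0.14,0.15],[-0.19,-0.73,0,0,0,-0.14,0.15],[-0.19,-0.73,0,0,0,-0.14,0.15],[-0.19,-0.73,0,0,0,-0.14,0.15],[-0.19,-0.73,0,0,0,-0.14,0.15]]'
cat > look.py <<'E'
from h import *
import sys
s=readout.observe();k=optics.get_calibration("wrist"); im=optics.capture("wrist"); cv2.imwrite(sys.argv[1],im[:,:,::-1])
print(s["ee_pos"],s["q"].round(2))
for t,f,z in (("cap_well",optics.spot_point,.010),("cap_holder",optics.find_in,.018)):
    print(t,[(d["uv"],round(d["conf"],2),onz(k,d["uv"],z).round(4)) for d in f("wrist",t)[:2]])
for d in optics.trace("wrist","cap_holder")[:1]:
    r=cv2.minAreaRect(cv2.findNonZero(d["mask"].astype(np.uint8))); print(r,onz(k,r[0],.018),[onz(k,p,.022)[:2].round(3).tolist() for p in cv2.boxPoints(r)])
E
python3 look.py pics/w4.png
```

```text
time_s: 6.68
ee_pos: [0.4823, -0.1718, 0.2755]
ee_rot: [[0.551, 0.835, -0.0], [0.835, -0.551, -0.0], [-0.0, -0.0, -1.0]]
ft_force: [0.4, -0.2, 0.1]
width: 0.0232
finger_force: 19.7
time_s: 7.3
ee_pos: [0.4063, -0.4637, 0.2752]
ee_rot: [[0.854, 0.521, -0.001], [0.521, -0.854, 0.0], [-0.001, -0.0, -1.0]]
ft_force: [0.6, 0.8, -0.4]
width: 0.0229
finger_force: 19.8
[ 0.40626983 -0.46371372  0.27521549] [ 0.42  0.63  0.67  1.59 -0.43  1.07  0.17]
cap_well []
cap_holder [([324.0, 124.0], 0.73, array([ 0.4659, -0.431 ,  0.018 ]))]
((322.4999694824219, 124.5), (73.49777221679688, 74.05247497558594), 33.690067291259766) [ 0.46474735 -0.43005922  0.018     ] [[0.432, -0.394], [0.497, -0.4], [0.497, -0.465], [0.43, -0.463]]
```

View pics/w4.png

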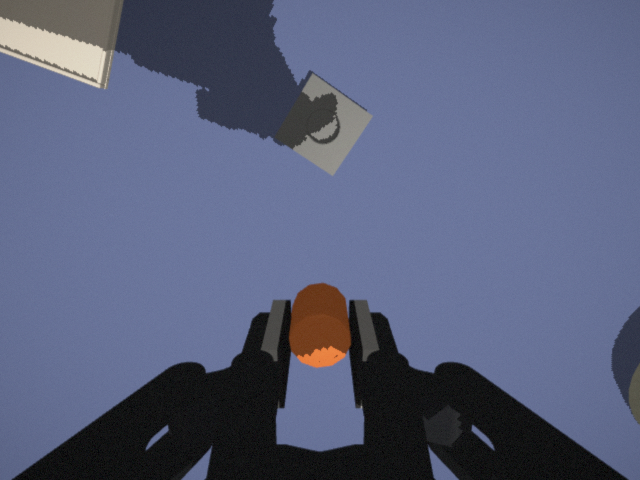

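The holder is at (322,124) and its well ring at (323,123). That gives (0.464,-0.4305), matching the top view. The cap sits straight in the fingers at (320,325).

```bash
python3 -m inch '[[0.142,0.082,0,0,0,0,0.15],[0.142,0.082,-0.15,0,0,0,0.15],[0.142,0.082,-0.3,0,0,0,0.15],[0.142,0.082,-0.42,0,0,0,0.15],[0.142,0.082,-0.5,0,0,0,0.15]]';python3 -m inch '[[0,0,-0.02,0,0,0,0.15],[0,0,-0.05,0,0,0,0.15],[0,0,-0.05,0,0,0,0.15],[0,0,-0.05,0,0,0,0.15],[0,0,-0.05,0,0,0,0.15]]'
python3 look.py pics/w5.png
```

```text
time_s: 8.12
ee_pos: [0.4649, -0.425, 0.0729]
ee_rot: [[0.851, 0.524, -0.002], [0.524, -0.851, 0.004], [0.0, -0.004, -1.0]]
ft_force: [0.6, -1.2, 0.2]
width: 0.0228
finger_force: 19.8
time_s: 8.75
ee_pos: [0.4648, -0.4293, 0.0566]
ee_rot: [[0.853, 0.522, 0.001], [0.522, -0.853, -0.001], [0.001, 0.002, -1.0]]
ft_force: [0.2, -0.6, -0.3]
width: 0.023
finger_force: 19.8
[ 0.46477815 -0.42925259  0.05664413] [ 0.42  0.9   0.49  1.71 -0.62  0.68  0.22]
cap_well [([323.1, 287.7], 0.87, array([ 0.4653, -0.43  ,  0.01  ]))]
cap_holder [([326.2, 269.1], 0.95, array([ 0.477 , -0.4244,  0.018 ]))]
((325.5088806152344, 296.16156005859375), (150.81187438964844, 149.63290405273438), 33.25436782836914) [ 0.4653463  -0.43118655  0.018     ] [[0.433, -0.395], [0.503, -0.397], [0.5, -0.464], [0.424, -0.469]]
```

View pics/w5.png

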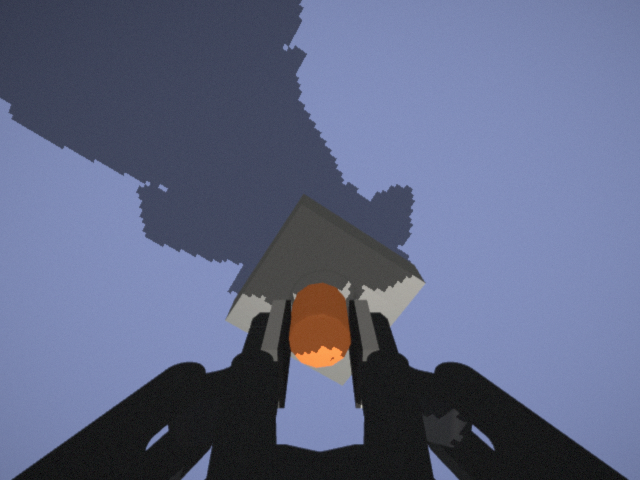

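The holder's top face shows its corners at (305,197), (425,280), (343,383) and (227,322), with the cap over its middle. I'll compute its centre and the cap's.

Run:
```python
from h import *
from scipy.optimize import minimize
k=optics.get_calibration("wrist");s=readout.observe();im=optics.capture("wrist")
c=[onz(k,p,.022) for p in ((305,197),(425,280),(343,383),(227,322))]; print(np.round(c,4),np.mean(c,0))
h=cv2.cvtColor(im,cv2.COLOR_RGB2HSV); m=cv2.inRange(h,(4,170,80),(18,255,255));n,l,st,ce=cv2.connectedComponentsWithStats(m); i=1+st[1:,4].argmax(); r=st[i];print(r)
zt=s["ee_pos"][2]; a=np.linspace(0,2*np.pi,60)
def f(p):
    o=np.array([proj(k,(p[0]+.012*np.cos(t),p[1]+.012*np.sin(t),zt)) for t in a])
    return (o[:,1].max()-(r[1]+r[3]-.5))**2+((o[:,0].max()+o[:,0].min())/2-(r[0]+r[2]/2-.5))**2
q=minimize(f,s["ee_pos"][:2],method="Nelder-Mead").x
print("cap",q,s["ee_pos"])
# bottom (upper edge row) check
o=np.array([proj(k,(q[0]+.012*np.cos(t),q[1]+.012*np.sin(t),zt-.028)) for t in a]);print(o[:,1].min(),o[:,1].max())
```

```text
[[ 0.501  -0.3986  0.022 ]
 [ 0.4966 -0.463   0.022 ]
 [ 0.4317 -0.4613  0.022 ]
 [ 0.4322 -0.3979  0.022 ]] [ 0.46538435 -0.43020217  0.022     ]
[ 289  284   62   83 4074]
cap [ 0.4651022  -0.42755044] [ 0.46450211 -0.42894658  0.05605198]
278.0554513455702 327.70874466819373
```

```bash
python3 -m inch '[[0.001,-0.0065,0,0,0,0,0.15],[0.001,-0.0065,0,0,0,0,0.15],[0.001,-0.0065,-0.012,0,0,0,0.15],[0.001,-0.0065,-0.024,0,0,0,0.15],[0.001,-0.0065,-0.034,0,0,0,0.15]]';python3 -m inch '[[0,0,-0.004,0,0,0,0.15],[0,0,-0.004,0,0,0,0.15],[0,0,-0.007,0,0,0,0.15],[0,0,-0.007,0,0,0,0.15],[0,0,-0.007,0,0,0,0.15]]'
```

```text
time_s: 9.62
ee_pos: [0.4646, -0.4312, 0.0415]
ee_rot: [[0.853, 0.522, -0.0], [0.522, -0.853, 0.0], [-0.0, -0.001, -1.0]]
ft_force: [-0.7, 0.3, 0.1]
width: 0.0229
finger_force: 19.8
time_s: 10.25
ee_pos: [0.4648, -0.4314, 0.0394]
ee_rot: [[0.853, 0.522, 0.0], [0.522, -0.853, -0.0], [0.0, 0.0, -1.0]]
ft_force: [-0.6, 0.1, -0.5]
width: 0.0231
finger_force: 19.8
```

```bash
python3 -m inch '[[0,0,-0.004,0,0,0,0.15],[0,0,-0.004,0,0,0,0.15],[0,0,-0.004,0,0,0,0.2],[0,0,-0.004,0,0,0,0.3],[0,0,-0.004,0,0,0,0.45]]';python3 -m inch '[[0,0,0,0,0,0,0.55],[0,0,0,0,0,0,0.55],[0,0,0.05,0,0,0,0.55],[0,0,0.15,0,0,0,0.55],[0,0,0.3,0,0,0,0.55]]'; python3 look.py pics/w6.png
```

```text
time_s: 10.88
ee_pos: [0.4647, -0.4312, 0.0374]
ee_rot: [[0.853, 0.522, -0.0], [0.522, -0.853, 0.0], [-0.0, -0.0, -1.0]]
ft_force: [0.8, -0.7, -0.3]
width: 0.038
finger_force: 0.0
time_s: 11.5
ee_pos: [0.4641, -0.4307, 0.1589]
ee_rot: [[0.853, 0.522, -0.002], [0.522, -0.853, 0.002], [-0.001, -0.002, -1.0]]
ft_force: [1.4, -0.2, -0.7]
width: 0.0471
finger_force: 0.0
[ 0.46413577 -0.43068427  0.15888472] [ 0.37  0.78  0.59  1.66 -0.53  0.87  0.15]
cap_well [([323.3, 227.8], 0.57, array([ 0.4645, -0.4322,  0.01  ]))]
cap_holder [([328.7, 212.1], 0.95, array([ 0.4782, -0.4282,  0.018 ]))]
((322.3176574707031, 228.92941284179688), (97.71133422851562, 95.87061309814453), 32.47119140625) [ 0.46547313 -0.43079397  0.018     ] [[0.433, -0.395], [0.5, -0.398], [0.499, -0.464], [0.429, -0.467]]
```

View pics/w6.png

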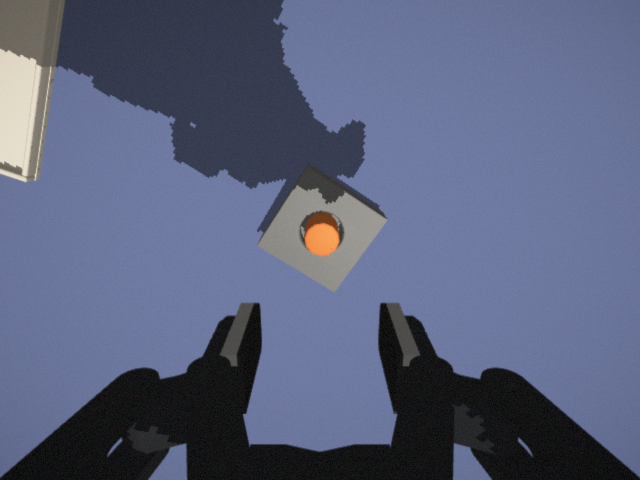

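The cap stands seated in the holder's well (orange at (322,237) inside the ring) and is released. For the column I'll tilt the tool to 30° below horizontal, pointing toward yaw ~31°. That passes between purples A and B and lets a roll about the tool axis level the column.

```bash
python3 -m inch '[[0,0.1,0.3,0,0,0,0.55],[0.07,0.35,0.45,0.03,-0.05,0,0.55],[0.07,0.6,0.45,0.087,-0.142,0,0.55],[0.07,0.65,0.45,0.087,-0.142,0,0.55],[0.07,0.65,0.45,0.087,-0.142,0,0.55]]';python3 -m inch '[[0.07,0.65,0,0.087,-0.142,0,0.55],[0.07,0.65,0,0.087,-0.142,0,0.55],[0.07,0.65,0,0.087,-0.142,0,0.55],[0.07,0.65,0,0.087,-0.142,0,0.55],[0.07,0.65,0,0.087,-0.142,0,0.55]]';python3 -c "
from h import *
print(readout.observe()['q'].round(2))"
```

```text
time_s: 12.32
ee_pos: [0.4878, -0.1952, 0.3283]
ee_rot: [[0.744, 0.515, 0.426], [0.445, -0.857, 0.26], [0.499, -0.004, -0.866]]
ft_force: [1.5, 0.4, -0.4]
width: 0.047
finger_force: 0.0
time_s: 12.95
ee_pos: [0.5038, -0.0761, 0.3018]
ee_rot: [[0.597, 0.551, 0.583], [0.336, -0.832, 0.441], [0.728, -0.067, -0.682]]
ft_force: [0.2, 0.7, -1.9]
width: 0.047
finger_force: 0.0
[ 1.27  0.5  -0.99  2.26 -1.08  0.33  0.41]
```

```bash
cat > want.py <<'E'
from h import *
import sys
from scipy.spatial.transform import Rotation as R
x,y,z,th,yaw=map(float,sys.argv[1:6]); th,yaw=np.radians([th,yaw])
tz=np.array([np.cos(th)*np.cos(yaw),np.cos(th)*np.sin(yaw),-np.sin(th)]); ty=np.array([np.sin(yaw),-np.cos(yaw),0])
W=np.c_[np.cross(ty,tz),ty,tz]; s=readout.observe()
print("shift",((np.array([x,y,z])-s["ee_pos"])/.4).round(3),"rot",(R.from_matrix(W@s["ee_rot"].T).as_rotvec()/np.pi).round(3),"q",s["q"].round(2))
E
python3 want.py .54 .11 .31 45 25
```

```text
shift [0.09  0.465 0.02 ] rot [-0.024 -0.001 -0.047] q [ 1.27  0.5  -0.99  2.26 -1.08  0.33  0.41]
```

```bash
python3 -m inch '[[0.09,0.465,0.02,-0.024,0,-0.047,0.55],[0.09,0.465,0.02,-0.024,0,-0.047,0.55],[0.09,0.465,0.02,-0.024,0,-0.047,0.55],[0.09,0.465,0.02,-0.024,0,-0.047,0.55],[0.09,0.465,0.02,-0.024,0,-0.047,0.55]]'; python3 want.py .54 .11 .31 45 25
```

```text
time_s: 13.58
ee_pos: [0.5478, 0.0918, 0.3579]
ee_rot: [[0.689, 0.437, 0.578], [0.321, -0.899, 0.298], [0.65, -0.02, -0.76]]
ft_force: [0.6, -0.5, -0.5]
width: 0.0469
finger_force: 0.0
shift [-0.019  0.046 -0.12 ] rot [ 0.005 -0.025 -0.005] q [ 0.2   0.17 -0.3   2.21 -1.1   0.23 -0.18]
```

The outward tilt runs into the joint 5 and 6 limits so close to the base. A backward tilt fits: the tool reaches over from the far side, pointing 45° down and back toward the robot, and a half roll then levels the column. First I unwind to tool-down.

```bash
python3 want.py .58 .12 .38 90 65
```

```text
shift [0.081 0.071 0.055] rot [-0.168  0.157  0.21 ] q [ 0.2   0.17 -0.3   2.21 -1.1   0.23 -0.18]
```

```bash
python3 -m inch '[[0.08,0.07,0.055,-0.168,0.157,0.21,0.55],[0.08,0.07,0.055,-0.168,0.157,0.21,0.55],[0.08,0.07,0.055,-0.168,0.157,0.21,0.55],[0.08,0.07,0.055,-0.168,0.157,0.21,0.55],[0.08,0.07,0.055,-0.168,0.157,0.21,0.55]]'; python3 want.py .58 .12 .38 90 105
```

```text
time_s: 14.2
ee_pos: [0.58, 0.1182, 0.3801]
ee_rot: [[0.523, 0.847, 0.098], [0.841, -0.531, 0.104], [0.14, 0.028, -0.99]]
ft_force: [0.2, 0.4, -0.1]
width: 0.0471
finger_force: 0.0
shift [ 0.     0.004 -0.   ] rot [-0.044  0.016  0.261] q [-0.2   0.37  0.    1.6  -0.1   1.06 -0.72]
```

Back in a healthy configuration (q7 = -0.72). I'll turn on to yaw 185 and then pitch back.

```bash
python3 -m inch '[[0.02,0.004,0,-0.044,0.016,0.261,0.55],[0.02,0.004,0,-0.044,0.016,0.261,0.55],[0.02,0.004,0,-0.044,0.016,0.261,0.55],[0.02,0.004,0,-0.044,0.016,0.261,0.55],[0.02,0.004,0,-0.044,0.016,0.261,0.55]]'; python3 -m inch '[[0.02,0.0,0,0,0,0.22,0.55],[0.02,0,0,0,0,0.22,0.55],[0.02,0,0,0,0,0.22,0.55],[0.02,0,0,0,0,0.22,0.55],[0.02,0,0,0,0,0.22,0.55]]'; python3 want.py .58 .12 .34 90 185;  python3 want.py .58 .12 .34 67 185;python3 want.py .58 .12 .34 45 185
```

```text
time_s: 14.82
ee_pos: [0.5878, 0.1207, 0.3792]
ee_rot: [[-0.261, 0.965, -0.004], [0.965, 0.261, 0.005], [0.006, -0.003, -1.0]]
ft_force: [0.1, 0.0, 0.3]
width: 0.0469
finger_force: 0.0
time_s: 15.45
ee_pos: [0.5958, 0.1203, 0.3794]
ee_rot: [[-0.813, 0.582, -0.007], [0.582, 0.813, 0.004], [0.008, -0.001, -1.0]]
ft_force: [-0.1, -0.2, 0.5]
width: 0.047
finger_force: 0.0
shift [-0.04  -0.001 -0.099] rot [-0.    -0.003  0.225] q [-0.04  0.47 -0.32  1.43  0.14  1.27  0.57]
shift [-0.04  -0.001 -0.099] rot [0.034 0.123 0.222] q [-0.04  0.47 -0.32  1.43  0.14  1.27  0.57]
shift [-0.04  -0.001 -0.099] rot [0.067 0.243 0.214] q [-0.04  0.47 -0.32  1.43  0.14  1.27  0.57]
```

```bash
python3 -m inch '[[0,0.01,-0.1,0,0,0.22,0.55],[0,0.01,-0.1,0,0,0.22,0.55],[0,0.01,-0.1,0,0,0.22,0.55],[0,0.01,-0.1,0,0,0.22,0.55],[0,0.01,-0.1,0,0,0.22,0.55]]'; python3 want.py .585 .126 .30 45 185
```

```text
time_s: 16.08
ee_pos: [0.596, 0.1244, 0.3399]
ee_rot: [[-0.998, -0.068, -0.008], [-0.068, 0.998, -0.0], [0.008, 0.0, -1.0]]
ft_force: [0.6, -0.9, 0.5]
width: 0.0471
finger_force: 0.0
shift [-0.028  0.004 -0.1  ] rot [-0.019  0.247  0.006] q [ 0.05  0.52 -0.49  1.49  0.25  1.2   1.16]
```

```bash
python3 -m inch '[[-0.028,0.004,-0.1,-0.019,0.247,0.006,0.55],[-0.028,0.004,-0.1,-0.019,0.247,0.006,0.55],[-0.028,0.004,-0.1,-0.019,0.247,0.006,0.55],[-0.028,0.004,-0.1,-0.019,0.247,0.006,0.55],[-0.028,0.004,-0.1,-0.019,0.247,0.006,0.55]]'; python3 want.py .556 .1237 .1185 45 185
python3 - <<'E'
from h import *
im=optics.capture("wrist"); sc=optics.capture("scene")
b=cv2.resize(sc[130:310,340:520],(480,480)); cv2.imwrite("pics/w7.png",np.hstack([im[:,:,::-1][:, 160:480],b[:,:,::-1]]))
s=readout.observe();k=optics.get_calibration("wrist")
for z in (.18,.168,.12,.06): print(z,proj(k,(.5596,.124,z)))
E
```

```text
time_s: 16.7
ee_pos: [0.573, 0.1253, 0.2913]
ee_rot: [[-0.727, -0.081, -0.682], [-0.063, 0.997, -0.051], [0.684, 0.006, -0.729]]
ft_force: [-8.9, -2.2, 9.2]
width: 0.0467
finger_force: 0.0
shift [-0.042 -0.004 -0.432] rot [-0.003  0.01   0.002] q [-0.23  0.95  0.06  0.96 -0.13  1.98  1.47]
0.18 [318.80393133 349.47155326]
0.168 [318.8334891  352.44970731]
0.12 [318.93085823 362.26033285]
0.06 [319.01971069 371.21284424]
```

View pics/w7.png

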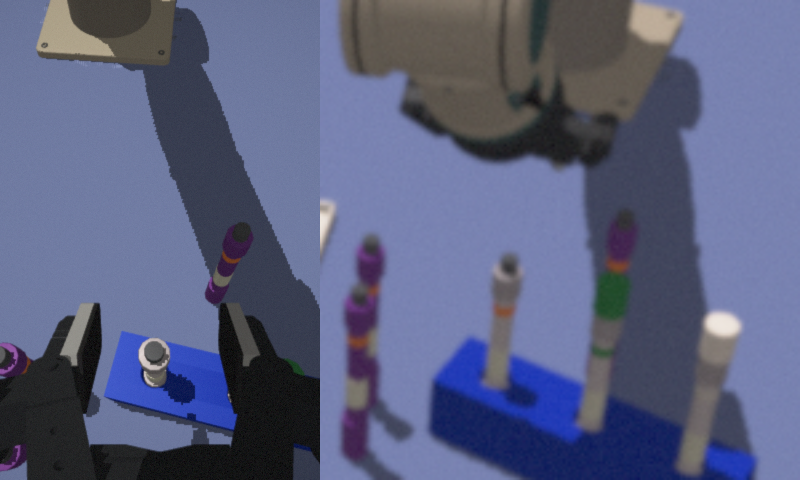

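The wrist view shows the column's nose at full-frame (315,350), between the open fingers. Green and the purples lie outside. The scene view shows clear air below the gripper. Descending.

```bash
python3 -m inch '[[-0.03,-0.006,-0.1,-0.003,0.01,0.002,0.55],[-0.042,-0.006,-0.2,-0.003,0.01,0.002,0.55],[-0.042,-0.006,-0.3,-0.003,0.01,0.002,0.55],[-0.042,-0.006,-0.34,-0.003,0.01,0.002,0.55],[-0.042,-0.006,-0.34,-0.003,0.01,0.002,0.55]]'; python3 want.py .556 .1228 .1185 45 185
```

```text
time_s: 17.42
ee_pos: [0.556, 0.123, 0.1586]
ee_rot: [[-0.707, -0.09, -0.701], [-0.066, 0.996, -0.061], [0.704, 0.003, -0.71]]
ft_force: [-0.0, 0.4, 0.4]
width: 0.0466
finger_force: 0.0
shift [-0.  -0.  -0.1] rot [-0.001  0.001 -0.001] q [-0.23  1.06  0.04  1.11 -0.12  1.76  1.49]
```

```bash
python3 -m inch '[[0,0,-0.06,0,0,0,0.55],[0,0,-0.1,0,0,0,0.55],[0,0,-0.1,0,0,0,0.55],[0,0,-0.1,0,0,0,0.1],[0,0,-0.1,0,0,0,0.1]]' 70; python3 -m inch '[[0,0,0,0,0,0,0.08],[0,0,0,0,0,0,0.08],[0,0,0,0,0,0,0.08],[0,0,0,0,0,0,0.08],[0,0,0,0,0,0,0.08]]'; python3 want.py .556 .1228 .1185 45 185
```

```text
time_s: 18.05
ee_pos: [0.5568, 0.1225, 0.1192]
ee_rot: [[-0.709, -0.091, -0.699], [-0.066, 0.996, -0.062], [0.702, 0.002, -0.712]]
ft_force: [0.8, -1.6, -0.1]
width: 0.0141
finger_force: 68.1
time_s: 18.68
ee_pos: [0.5565, 0.1225, 0.1191]
ee_rot: [[-0.708, -0.09, -0.7], [-0.066, 0.996, -0.062], [0.703, 0.002, -0.711]]
ft_force: [0.5, -1.4, 5.1]
width: 0.0144
finger_force: 68.0
shift [-0.001  0.001 -0.002] rot [-0.001  0.002 -0.001] q [-0.23  1.1   0.04  1.11 -0.12  1.7   1.5 ]
```

```bash
python3 -m inch '[[0,0,0.03,0,0,0,0.08],[0,0,0.07,0,0,0,0.08],[0,0,0.12,0,0,0,0.08],[0,0,0.17,0,0,0,0.08],[0,0,0.2,0,0,0,0.08]]'; python3 -m inch '[[0,0,0.04,0,0,0,0.08],[0,0,0.08,0,0,0,0.08],[0,0,0.11,0,0,0,0.08],[0,0,0.11,0,0,0,0.08],[0,0,0.11,0,0,0,0.08]]'
python3 - <<'E'
from h import *
im=optics.capture("wrist"); sc=optics.capture("scene")
b=cv2.resize(sc[130:310,340:520],(480,480)); cv2.imwrite("pics/w8.png",np.hstack([im[:,:,::-1][:, 160:480],b[:,:,::-1]]))
print(readout.observe()["q"].round(2))
E
```

```text
time_s: 19.3
ee_pos: [0.5568, 0.1231, 0.2005]
ee_rot: [[-0.709, -0.091, -0.699], [-0.067, 0.996, -0.061], [0.702, 0.003, -0.713]]
ft_force: [0.4, 0.3, -2.6]
width: 0.0139
finger_force: 68.3
time_s: 19.92
ee_pos: [0.5562, 0.1227, 0.242]
ee_rot: [[-0.708, -0.09, -0.701], [-0.066, 0.996, -0.062], [0.703, 0.003, -0.711]]
ft_force: [-0.1, -0.0, -2.9]
width: 0.014
finger_force: 68.3
[-0.23  0.97  0.05  1.06 -0.12  1.89  1.48]
```

View pics/w8.png

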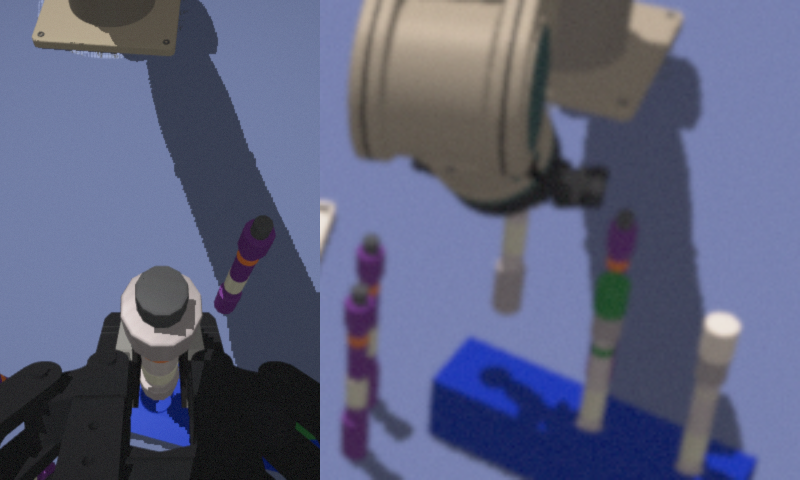

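The column is held upright, its foot clear of the block. It must go over the purples (0.17 tall), so I raise it with less back-tilt, swing over the tray, and roll there.

```bash
python3 want.py .57 .123 .34 62 185; python3 want.py .51 -.16 .34 62 155
```

```text
shift [0.035 0.001 0.245] rot [ 0.007 -0.093 -0.001] q [-0.23  0.97  0.05  1.06 -0.12  1.89  1.48]
shift [-0.115 -0.707  0.245] rot [-0.017 -0.093 -0.167] q [-0.23  0.97  0.05  1.06 -0.12  1.89  1.48]
```

```bash
python3 -m inch '[[0.01,0,0.06,0.002,-0.025,0,0.08],[0.02,0,0.12,0.004,-0.05,0,0.08],[0.03,0,0.18,0.006,-0.07,0,0.08],[0.035,0,0.245,0.007,-0.093,0,0.08],[0.035,0,0.245,0.007,-0.093,0,0.08]]'; python3 want.py .51 -.16 .34 62 155
```

```text
time_s: 20.65
ee_pos: [0.5706, 0.1229, 0.3431]
ee_rot: [[-0.882, -0.091, -0.462], [-0.08, 0.996, -0.043], [0.464, -0.001, -0.886]]
ft_force: [-0.4, -0.2, -4.3]
width: 0.0143
finger_force: 68.3
shift [-0.151 -0.707 -0.008] rot [ 0.001  0.002 -0.168] q [-0.26  0.73  0.07  1.14 -0.09  1.75  1.47]
```

```bash
python3 -m inch '[[-0.02,-0.1,0,0,0,-0.024,0.08],[-0.05,-0.24,0,0,0,-0.06,0.08],[-0.08,-0.38,0,0,0,-0.09,0.08],[-0.11,-0.52,0,0,0,-0.12,0.08],[-0.14,-0.64,0,0,0,-0.15,0.08]]'; python3 want.py .51 -.16 .34 62 155
cat > roll.py <<'E'
from h import *
import sys
from scipy.spatial.transform import Rotation as R
# target: tilt th toward inward along yaw, roll phi about own tool z, from now
x,y,z,th,yaw,phi=map(float,sys.argv[1:7]); th,yaw=np.radians([th,yaw])
tz=np.array([np.cos(th)*np.cos(yaw),np.cos(th)*np.sin(yaw),-np.sin(th)]); ty=np.array([np.sin(yaw),-np.cos(yaw),0])
W=np.c_[np.cross(ty,tz),ty,tz]@R.from_euler("z",phi,degrees=True).as_matrix(); s=readout.observe()
print("shift",((np.array([x,y,z])-s["ee_pos"])/.4).round(3),"rot",(R.from_matrix(W@s["ee_rot"].T).as_rotvec()/np.pi).round(3),"q",s["q"].round(2))
E
for p in -60 60; do python3 roll.py .51 -.16 .32 55 155 $p; done
```

```text
time_s: 21.28
ee_pos: [0.5131, -0.1354, 0.3384]
ee_rot: [[-0.817, 0.375, -0.438], [0.332, 0.927, 0.175], [0.472, -0.003, -0.882]]
ft_force: [0.6, -0.8, -2.1]
width: 0.0138
finger_force: 68.3
shift [-0.008 -0.061  0.004] rot [ 0.001 -0.001 -0.016] q [ 0.13  0.65  0.21  1.33 -0.15  1.66  1.54]
shift [-0.008 -0.061 -0.046] rot [ 0.174 -0.038  0.268] q [ 0.13  0.65  0.21  1.33 -0.15  1.66  1.54]
shift [-0.008 -0.061 -0.046] rot [-0.146  0.101 -0.3  ] q [ 0.13  0.65  0.21  1.33 -0.15  1.66  1.54]
```

Joint 7 must come down from +1.54, so the roll is positive about the tool axis, in 45° steps.

```bash
python3 roll.py .51 -.16 .33 58 155 45
```

```text
shift [-0.008 -0.061 -0.021] rot [-0.106  0.068 -0.233] q [ 0.13  0.65  0.21  1.33 -0.15  1.66  1.54]
```

```bash
python3 -m inch '[[-0.008,-0.061,-0.021,-0.106,0.068,-0.233,0.08],[-0.008,-0.061,-0.021,-0.106,0.068,-0.233,0.08],[-0.008,-0.061,-0.021,-0.106,0.068,-0.233,0.08],[-0.008,-0.061,-0.021,-0.106,0.068,-0.233,0.08],[-0.008,-0.061,-0.021,-0.106,0.068,-0.233,0.08]]'; python3 roll.py .51 -.16 .30 52 155 90
```

```text
time_s: 21.9
ee_pos: [0.5108, -0.1573, 0.3296]
ee_rot: [[-0.244, 0.841, -0.483], [0.895, 0.388, 0.222], [0.374, -0.378, -0.847]]
ft_force: [-0.5, 0.0, -2.1]
width: 0.0141
finger_force: 68.6
shift [-0.002 -0.007 -0.074] rot [-0.117  0.088 -0.205] q [ 0.07  0.74  0.45  1.28 -0.26  1.75  0.88]
```

```bash
python3 -m inch '[[-0.002,-0.007,-0.074,-0.117,0.088,-0.205,0.08],[-0.002,-0.007,-0.074,-0.117,0.088,-0.205,0.08],[-0.002,-0.007,-0.074,-0.117,0.088,-0.205,0.08],[-0.002,-0.007,-0.074,-0.117,0.088,-0.205,0.08],[-0.002,-0.007,-0.074,-0.117,0.088,-0.205,0.08]]'; python3 roll.py .505 -.16 .26 47 155 135
```

```text
time_s: 22.52
ee_pos: [0.5102, -0.1601, 0.3001]
ee_rot: [[0.418, 0.715, -0.56], [0.909, -0.33, 0.255], [-0.003, -0.616, -0.788]]
ft_force: [0.3, 0.2, -3.9]
width: 0.0138
finger_force: 68.6
shift [-0.013  0.    -0.1  ] rot [-0.136  0.092 -0.192] q [-0.    0.87  0.67  1.25 -0.38  1.84  0.24]
```

```bash
python3 -m inch '[[-0.013,0,-0.1,-0.136,0.092,-0.192,0.08],[-0.013,0,-0.1,-0.136,0.092,-0.192,0.08],[-0.013,0,-0.1,-0.136,0.092,-0.192,0.08],[-0.013,0,-0.1,-0.136,0.092,-0.192,0.08],[-0.013,0,-0.1,-0.136,0.092,-0.192,0.08]]'; python3 roll.py .498 -.162 .24 44 155 180
```

```text
time_s: 23.15
ee_pos: [0.5051, -0.1603, 0.2611]
ee_rot: [[0.766, 0.172, -0.619], [0.424, -0.86, 0.285], [-0.483, -0.48, -0.732]]
ft_force: [-0.8, 0.0, -3.2]
width: 0.0144
finger_force: 68.8
shift [-0.018 -0.004 -0.053] rot [-0.152  0.088 -0.179] q [-0.07  1.02  0.88  1.24 -0.49  1.92 -0.39]
```

```bash
python3 -m inch '[[-0.018,-0.004,-0.053,-0.152,0.088,-0.179,0.08],[-0.018,-0.004,-0.053,-0.152,0.088,-0.179,0.08],[-0.018,-0.004,-0.053,-0.152,0.088,-0.179,0.08],[-0.018,-0.004,-0.053,-0.152,0.088,-0.179,0.08],[-0.018,-0.004,-0.053,-0.152,0.088,-0.179,0.08]]'; python3 -m inch '[[0,0,0,0,0,0,0.08],[0,0,0,0,0,0,0.08],[0,0,0,0,0,0,0.08],[0,0,0,0,0,0,0.08],[0,0,0,0,0,0,0.08]]'; python3 roll.py .498 -.162 .24 45 155 180
python3 - <<'E'
from h import *
sc=optics.capture("scene");tp=optics.capture("top")
b=cv2.resize(sc[100:300,170:400],(460,400)); c=cv2.resize(tp[200:400,330:500],(340,400)); cv2.imwrite("pics/w9.png",np.hstack([b,c])[:,:,::-1])
E
```

```text
time_s: 23.78
ee_pos: [0.498, -0.1621, 0.2406]
ee_rot: [[0.63, -0.421, -0.652], [-0.293, -0.907, 0.302], [-0.719, 0.001, -0.695]]
ft_force: [0.5, 0.3, -2.7]
width: 0.0142
finger_force: 68.8
time_s: 24.4
ee_pos: [0.498, -0.1621, 0.2413]
ee_rot: [[0.63, -0.421, -0.652], [-0.294, -0.907, 0.301], [-0.718, 0.002, -0.696]]
ft_force: [-0.1, -0.1, -2.3]
width: 0.0142
finger_force: 68.8
shift [ 0.     0.    -0.003] rot [-0.002 -0.005 -0.   ] q [-0.09  1.11  1.    1.25 -0.56  1.97 -1.08]
```

View pics/w9.png

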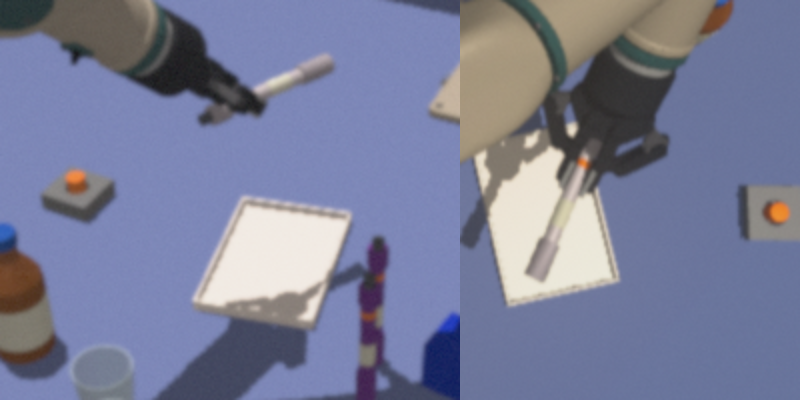

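The column is held near level over the tray: the foot is at scene crop (325,65) and the nose at (205,118). The cap is still seated in its holder at (77,180). I'll triangulate the ends to verify.

Run:
```python
from h import *
from scipy.spatial.transform import Rotation as R
K={c:optics.get_calibration(c) for c in("scene","top")}
f=tri((K["scene"],(332,132)),(K["top"],(369,338)));n=tri((K["scene"],(272,159)),(K["top"],(402,261)));print(f,n,np.linalg.norm(n[0]-f[0]),"elev deg",np.degrees(np.arcsin((n[0]-f[0])[2]/np.linalg.norm(n[0]-f[0]))), "mid",(f[0]+n[0])/2)
# kinematic expectation: column axis fixed in tool frame since grasp (upright then)
Rg=np.array([[-.708,-.09,-.7],[-.066,.996,-.062],[.703,.002,-.711]]); s=readout.observe()
u=s["ee_rot"]@Rg.T@[0,0,1]; mid=s["ee_pos"]-.005*s["ee_rot"][:,2]-.027*u; print(u,np.degrees(np.arcsin(u[2])),mid,s["joint_vel"].round(3),s["time_s"])
```

```text
(array([ 0.39953044, -0.12147309,  0.23957156]), [np.float64(1.3), np.float64(1.3)]) (array([ 0.54995951, -0.19043972,  0.24273776]), [np.float64(4.5), np.float64(4.5)]) 0.16551533831907514 elev deg 1.096097993514685 mid [ 0.47474497 -0.1559564   0.24115466]
[ 0.90583214 -0.42319674 -0.01032734] -0.5917232295851617 [ 0.47679271 -0.15216062  0.24506313] [-0.     0.001  0.001 -0.001 -0.001 -0.    -0.001] 24.5
```

Level to about 1°, with the middle at (0.476,-0.154,0.243) over the tray centre and the arm still. Handing in.

```bash
python3 -c "
from station import bot
print(bot.finish_job())"
```

```text
the job is handed in; nothing more can be done
None
```

I handed the job in at about 24.5 s: the orange cap is seated and released in the holder's well, and the column is held steady and level to within about 1°, its middle about 24 cm above the bench and within about 1 cm of the tray's centre; the system returned no verdict.

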